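# Take the nest plate off the imaging stand's pins

## Task

The nest plate of the imaging stand has to come off for cleaning. Take it by its bridge handle near its balance point, reaching in at a slant under the camera head, lift it straight up and level until it is off both locating pins, then set it down gently, flat and right way up, in the middle of the black bench mat and let go. Keep it level all the way, do not push against the stand, and leave the carton, the sample cup and the timer where they stand.

Things in the scene. Friction and masses are not known exactly. Their poses are not given: they have to be found in the camera images.
- nest_plate: Loose lopsided nest plate, 0.5 to 0.85 kg: white plastic, 160 (its x) x 110 (y) x 10 mm. Origin at the centre of its underside, z up. Two 13 mm through holes at x,y = (-60,+41) and (+60,-41) mm. A heavy steel block 45 x 60 x 26 mm is fixed on its +x end, centred at x = +55 mm, top at z = 36 mm. A bridge handle runs along x over the middle. On the stand, plate and stand axes agree.
- handle_balance (a point): Point in the aluminium handle bar straight above the balance point: plate x = +30, y = 0, z = 70 mm; plate's axes. The bar is 16 mm thick (y), 24 mm high (z 58 to 82 mm), from plate x = -45 to +65 mm, on a post at each end. Grip it across its 16 mm, tool leaning freely in the plate's x-z plane. Gripped within 15 mm of here the plate hangs level.
- imaging_stand: Fixed grey imaging stand. Origin on the worktop below the plate's centre; +x points to its column, roughly away from the robot, z up. Base x -88 to +115, y -65 to +65 mm; its top, on which the plate lies, is 30 mm high. Column x +95 to +115, y -38 to +38 mm, carries the overhanging camera head. Front and both sides are open.
- pin_top (a point): Top of one of the two steel locating pins: stand x = -60, y = +41, z = 70 mm. The other is at x = +60, y = -41 mm. Pins are 10 mm thick and stand up 40 mm above the base top, through the plate's holes with 1.5 mm play all round.
- head_edge (a point): Middle of the lower front edge of the camera head (stand x = +5, z = 400 mm). The head spans stand x +5 to +115, y -58 to +58, z 400 to 436 mm. It covers the handle's balance point, so a vertical gripper cannot come in from above; one leaning 25 to 45 degrees, wrist towards the stand's -x side, clears it.
- bench_mat: Fixed black rubber mat on the worktop, 220 mm (x) by 200 mm (y), 4 mm thick. Origin at the centre of its underside. The stand and the mat may be either way round, left or right.
- cover_slip_carton: Bystander: small white carton 46 x 66 x 30 mm on the left of the worktop, near its edge. Origin at the centre of its underside.
- sample_cup: Bystander: white lidded sample cup, 39 mm wide, 48 mm high, on the right of the worktop. Origin at the centre of its underside.
- lab_timer: Bystander: flat white timer 62 x 62 x 18 mm on the right, near the worktop edge. Origin at the centre of its underside.

How it is judged:
On the way:
1. the plate is lifted level off both pins while still over the stand (its underside over 41 mm above its seat, less than 30 mm to the side) (z of nest_plate in the frame of imaging_stand above 0.071 m and horizontal distance between nest_plate and imaging_stand below 0.03 m), for 0.02 s.
At the end, for the whole second after the job is handed in: The nest plate lies flat (within 3 degrees) and right way up on the bench mat, its centre within 30 mm of the mat's centre, at rest and released (horizontal distance between nest_plate and bench_mat below 0.03 m and height (world z) of nest_plate between 0.001 and 0.008 m and angle between nest_plate's own z axis and vertical below 0.05 rad and linear speed of nest_plate below 0.02 m/s); the robot touches nothing.
It fails at once if the plate is tipped more than 8 degrees from level (cocked on its pins or drooping in the grip) (angle between nest_plate's own z axis and vertical above 0.14 rad).
It fails at once if the plate is dropped: faster than 0.4 m/s within 20 mm of the worktop (height (world z) of nest_plate below 0.02 m and linear speed of nest_plate above 0.4 m/s).
It fails at once if the robot pushes against the imaging stand with more than 15 N (contact force between any of the arm, the fingers and imaging_stand above 15 N).
It fails at once if the carton, the sample cup or the timer is moved more than 25 mm (distance of any of cover_slip_carton, sample_cup, lab_timer from where it was at the start of the episode above 0.025 m).
It also fails if it takes over 61 s, if anything falls off the work surface, if the arm or the gripper's body presses on something with over 40 N, if the wrist force passes 120 N, or if a joint passes its speed limit or range.

## Robot

A 7-joint arm with a two-finger parallel gripper is mounted at the origin on a cart in front of the work surface, level with it; the furniture and walls round the work are solid. World frame = base frame: x ahead of the robot, y to its left, z up, the work surface at z = 0. Lengths are in m, angles in rad, forces in N, time in s.
With the tool pointing down it reaches from about 0.4 to 0.925 m from the base axis. Payload 4.1 kg.
Tool frame: the origin (TCP) lies at the very end of the fingers, on their centre line; the grasp point (between the pads) lies 19 mm behind it; z points along the fingers, y is the line along which they close (so a half turn about z gives the same grasp; the last joint's range is limited). The gripper opens to 85 mm and grips with 20 to 120 N. Pads are 22 mm wide; open, the fingers measure 114 mm over their backs; the gripper's body (76 mm by 85 mm) begins 54 mm behind the grasp point. The pads swing forward as they close: fully open they stand 13 mm farther back than shut.
Start: joints at [-1.329, 0.398, 0.045, 1.537, -0.019, 1.207, -0.051], TCP at [0.217, 0.613, 0.231] pointing down, gripper open.
Joint ranges: [-2.82, 2.82], [-0.49, 2.23], [-1.37, 1.46], [0, 2.46], [-1.36, 4.5], [0.23, 2], [-2.94, 2.94]. Speed limits (rad/s): [2.57, 2.57, 3.14, 3.14, 3.14, 3.14, 3.14].

## Interface

Orientations are given as a 3x3 rotation matrix whose columns are the frame's x, y, z axes.
In Python, from rig import status, vision, order gives the robot as it stands.
- The arm moves only by the shell command python3 -m crank 'ROWS' [FORCE]. ROWS is JSON, a list of rows, each a list of 3 entries, a list of its own where there are three numbers: the shift along the tool's x, y, z in units of 30 cm (1.0 is 30 cm), then the turn, a rotation vector about the tool's x, y, z in units of 30 degrees (1.0 is 30 degrees), then the closure, from 0 (fully open) to 1 (shut). A call has 1 to 8 rows; each row is the pose to reach, as a shift and turn from the pose commanded when the call began, along the tool's axes at that moment; what a row does not reach only later rows make up. A row lasts 1/12 s, in which the tool goes at most 41.7 mm and 7.16 degrees, less where a joint would pass 70% of its speed; a pose out of reach is approached as far as the arm can. A call with a number of a shift or a turn outside -1 to 1 is refused whole. A call with a gripper value outside its range is refused whole. The fingers move at their own pace and stop on an object; FORCE is the grip in N (left out, the last holds). Time passes only in rows, so rows that repeat a pose let the fingers close. It gives the time, the measured TCP pose, the force, the opening and the grip force at its end, in the units of the state.
- status.observe(): the state, without advancing time (a new reading comes with each control period).
- vision.get_image(name): name is "scene" or "top" or "wrist"; returns a dict with "image" (400x640x3 uint8, red, green, blue), "camera_matrix" (3x3 intrinsics, pixels), "rvec" (rotation vector, rad) and "tvec" (3), from world to camera coordinates, as OpenCV has them; the wrist camera has in their place "tool_from_camera" (4x4, takes a point from camera to tool coordinates, whose origin is the TCP and whose axes are the flange's). Camera axes: x right, y down, z forward; pixel columns grow to the right and rows downward; lengths in m; the calibration is good to about 2 mm. A picture is of the moment at which its call begins: read the wrist's pose just before it. There is no depth.
- order.sign_off(): hands the job in; it is judged then, once.
Trained networks look in a picture, given as the dict that the camera call returned (one of the last four; its "shot" number tells which), for a name from the list of things; names that differ only in an ending like _2 or _b are one class to them, and where a whole thing is asked for, a point or a joint stands for the part that bears it (a point fixed in the world has none). Each returns a list of dicts, best first, with "score" (0 to 1); they miss things now and then, are a little off and sometimes report something else, mostly with a low value. They report only what shows in the picture. A call takes as long as a camera call.
- vision.regions_of(picture, name): "mask" (400x640 bool, what is visible of it) and "at" ([column, row] in pixels, amid what is visible of it).
The state is a dict: "t": time; "qpos": joint angles; "joint_velocities": joint speeds; "tau": joint torques, N m; "ee_pos": TCP position; "tool_rot": TCP orientation; "ft_force": force on the tool from outside, world axes, zero at the start; "moment": the same for the moment, N m; "width": finger opening in m; "finger_force": force on a finger pad.
Only numpy, scipy, OpenCV 4.12 (cv2) and the standard library are available. Lean on these libraries where they do the work, as an engineer would, in place of code of your own. Each camera call takes 0.05 s, during which the arm holds its last target. There are 200 camera calls.

## Working session

There is one attempt and no reset: what is moved stays moved. The work goes in short steps, Python scripts to look and compute and a shell command to move; the robot and the scene stay as the last step left them, time stands still between calls to the robot, and variables do not carry over. Pictures are saved under pics/ and viewed, at most 10 in all, crops included, and the job is handed in when it is done.

```bash
ls; mkdir -p pics; python3 - <<'E'
from rig import status, vision, order
import cv2,numpy as np
s=status.observe();print({k:np.round(v,3).tolist() for k,v in s.items()})
for n in("scene","top"):
    p=vision.get_image(n);cv2.imwrite(f"pics/{n}0.png",p["image"][:,:,::-1])
    R=cv2.Rodrigues(np.array(p["rvec"],float))[0];print(n,(-R.T@np.ravel(p["tvec"])).round(3),np.round(p["camera_matrix"],1).tolist())
    for k in("nest_plate","imaging_stand","bench_mat","cover_slip_carton","sample_cup","lab_timer"):
        r=vision.regions_of(p,k);print(k,[(round(q["score"],2),np.round(q["at"]).tolist(),int(q["mask"].sum())) for q in r[:2]])
E
```

```text
pics
{'t': 0.0, 'qpos': [-1.329, 0.399, 0.045, 1.538, -0.019, 1.207, -0.051], 'joint_velocities': [-0.001, 0.0, 0.001, 0.001, 0.002, 0.002, -0.001], 'tau': [-0.001, -47.512, 1.365, -25.422, 0.012, 0.009, -0.0], 'ee_pos': [0.217, 0.612, 0.23], 'tool_rot': [[-0.943, 0.334, -0.001], [0.334, 0.943, -0.002], [-0.0, -0.002, -1.0]], 'ft_force': [0.08, 0.534, 0.216], 'moment': [-0.008, -0.016, 0.007], 'finger_force': 0.0, 'width': 0.085}
scene [ 0.046 -1.058  0.927] [[475.4, 0.0, 314.3], [0.0, 475.4, 198.1], [0.0, 0.0, 1.0]]
nest_plate [(0.82, [363.0, 264.0], 2025)]
imaging_stand [(0.96, [398.0, 187.0], 5062)]
bench_mat [(0.86, [319.0, 229.0], 2313)]
cover_slip_carton [(0.8, [247.0, 226.0], 342)]
sample_cup [(0.85, [426.0, 318.0], 337)]
lab_timer [(0.91, [322.0, 317.0], 520)]
top [ 0.452 -0.152  1.244] [[392.1, 0.0, 321.8], [0.0, 392.1, 197.9], [0.0, 0.0, 1.0]]
nest_plate [(0.83, [344.0, 178.0], 1683)]
imaging_stand []
bench_mat [(0.94, [269.0, 185.0], 4261)]
cover_slip_carton []
sample_cup [(0.58, [422.0, 167.0], 126)]
lab_timer [(0.59, [378.0, 231.0], 385)]
```

View pics/scene0.png

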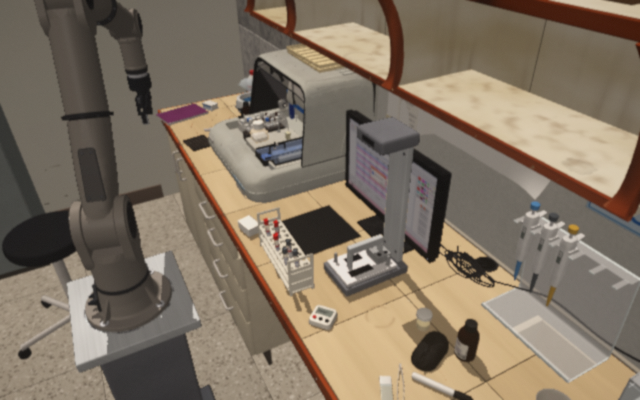

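View pics/top0.png

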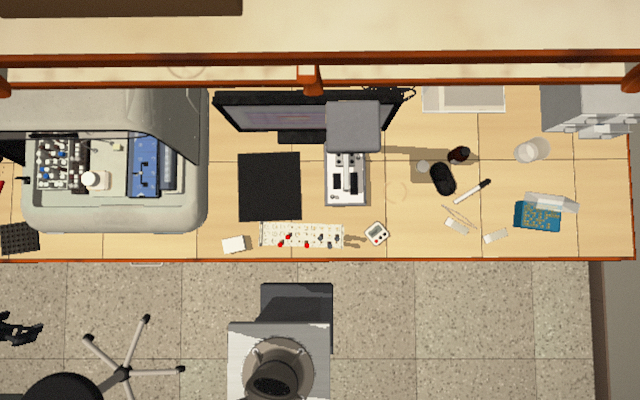

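The scene shows the stand (plate at scene 363,264; top 344,178), the mat to its left (top 269,185), a tube rack in front of both (top 300,236), and a shelf and monitor behind. Next I'll enlarge the stand and mat.

```bash
python3 - <<'E'
import cv2,numpy as np
a=cv2.imread("pics/scene0.png")[225:305,315:415];b=cv2.imread("pics/top0.png")[95:215,305:405]
a=cv2.resize(a,None,fx=4,fy=4,interpolation=2);b=cv2.resize(b,None,fx=4,fy=4,interpolation=2)
o=np.zeros((480,800,3),np.uint8);o[:320,:400]=a;o[:480,400:]=b;cv2.imwrite("pics/c.png",o)
E
cat > h.py <<'E'
import cv2,numpy as np
from rig import status,vision
def ray(p,uv,z):
    R=cv2.Rodrigues(np.array(p["rvec"],float))[0];t=np.ravel(p["tvec"]);K=np.array(p["camera_matrix"])
    c=-R.T@t;d=R.T@np.linalg.inv(K)@np.array([uv[0],uv[1],1.]);return c+d*(z-c[2])/d[2]
def proj(p,X): return cv2.projectPoints(np.array(X,float).reshape(-1,3),np.array(p["rvec"],float),np.array(p["tvec"],float),np.array(p["camera_matrix"]),None)[0][:,0]
E
python3 - <<'E'
from h import *
for n in("top","scene"):
    p=vision.get_image(n)
    for k,z in(("bench_mat",.004),("lab_timer",.018),("sample_cup",.048),("cover_slip_carton",.03)):
        for q in vision.regions_of(p,k)[:1]:
            r=cv2.minAreaRect(np.argwhere(q["mask"])[:,::-1].astype(np.float32))
            B=np.array([ray(p,c,z)[:2] for c in cv2.boxPoints(r)])
            ys,xs=np.nonzero(q["mask"]);W=np.array([ray(p,c,z)[:2] for c in zip(xs,ys)],np.float32)
            print(n,k,cv2.minAreaRect(W)) 
    for c,z in [((260,222),0.06),((342,248),.06),((262,247),.0)] if n=="top" else []: print(ray(p,c,z).round(3))
E
```

```text
top bench_mat ((0.5833383202552795, 0.03241840749979019), (0.2235237956047058, 0.20367948710918427), 1.1681551933288574)
top lab_timer ((0.4319019615650177, -0.30300307273864746), (0.05730511248111725, 0.05628547444939613), 39.168392181396484)
top cover_slip_carton ((0.40219205617904663, 0.13619688153266907), (0.05010303854942322, 0.07322431355714798), 13.711885452270508)
[0.466 0.05  0.06 ]
[ 0.387 -0.197  0.06 ]
[0.388 0.053 0.   ]
scene bench_mat ((0.5896463394165039, 0.02724134922027588), (0.1949646770954132, 0.20342710614204407), 1.5777391195297241)
scene lab_timer ((0.42296555638313293, -0.3164905309677124), (0.06976006180047989, 0.06379740685224533), 40.03158950805664)
scene sample_cup ((0.6220525503158569, -0.46303296089172363), (0.07196835428476334, 0.03574749082326889), 52.761539459228516)
scene cover_slip_carton ((0.39208734035491943, 0.11893819272518158), (0.06162209436297417, 0.09871630370616913), 8.776617050170898)
```

View pics/c.png

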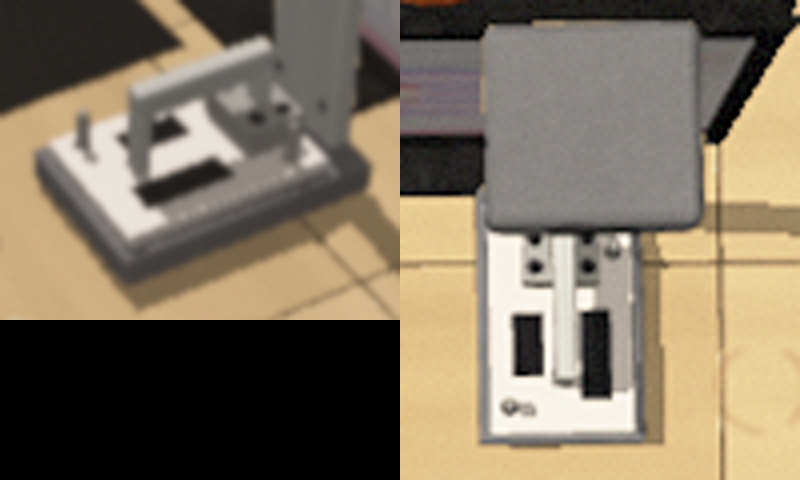

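```bash
python3 - <<'E'
from h import *
from scipy.optimize import least_squares
T=[((-80,55,40),(327,203.5)),((-80,-55,40),(364.2,203)),((-60,41,70),(332.5,196.7)),((-45,0,112),(346.2,190)),((60,-41,70),(358,156.7))]
S=[((-80,55,40),(327.5,262.5)),((-80,-55,40),(348.2,285)),((-60,41,70),(335.7,253)),((-45,0,112),(348.7,247.5)),((65,0,112),(381.2,235)),((60,-41,70),(388.5,254.5))]
P={n:vision.get_image(n) for n in("top","scene")}
def f(v,sets):
    c,s=np.cos(v[2]),np.sin(v[2]);R=np.array([[c,-s,0],[s,c,0],[0,0,1]]);o=[]
    for n,L in sets:
        X=np.array([a for a,_ in L])/1000@R.T+[v[0],v[1],0]
        o.append((proj(P[n],X)-np.array([b for _,b in L])).ravel())
    return np.concatenate(o)
for ss in ([("top",T)],[("scene",S)],[("top",T),("scene",S)]):
    r=least_squares(f,[.63,-.22,0],args=(ss,),loss="soft_l1",x_scale=[.01,.01,.05]);print(r.x.round(4),r.fun.round(1).tolist())
E
```

```text
[ 0.6017 -0.2083  0.0198] [0.6, 0.4, -0.8, 0.0, -0.3, -0.1, 0.2, -0.0, 0.2, -0.4]
[ 0.6024 -0.2093  0.0561] [-0.6, -1.1, 0.5, -0.1, -0.1, 0.5, -0.2, 0.4, 0.5, -0.5, -0.1, 0.4]
[ 0.6023 -0.2087  0.0361] [1.2, 0.5, -0.2, -0.5, 0.1, -0.1, 0.6, -0.2, 0.0, -0.8, -0.7, -1.6, -0.3, -0.5, -0.2, 0.1, -0.5, 0.2, 0.6, -0.4, -0.2, 0.7]
```

```bash
cat >> h.py <<'E'
from scipy.spatial.transform import Rotation as Ro
def Rt(lean,yaw):
    return (Ro.from_euler('z',yaw)*Ro.from_matrix([[-1,0,0],[0,1,0],[0,0,-1]])*Ro.from_euler('y',-np.radians(lean))).as_matrix()
def go(p,R):
    s=status.observe();A=np.array(s["tool_rot"]);d=A.T@(np.array(p)-s["ee_pos"])
    w=Ro.from_matrix(A.T@R).as_rotvec(degrees=True)
    print("pos",np.round(s["ee_pos"],4),"shift",np.round(d/.3,3).tolist(),"turn",np.round(w/30,3).tolist(),"mm",np.linalg.norm(d).round(3)*1e3)
E
python3 - <<'E'
from h import *
print(Rt(35,0).round(2))
go([.38,.40,.38],Rt(0,0))
E
```

```text
[[-0.82  0.    0.57]
 [ 0.    1.    0.  ]
 [-0.57  0.   -0.82]]
pos [0.2173 0.6127 0.2313] shift [-0.748, -0.487, -0.496] turn [0.0, 0.0, -0.651] mm 306.0
```

```bash
python3 -m crank '[[[-0.2,-0.1,-0.5],[0,0,0],0],[[-0.2,-0.1,-0.5],[0,0,0],0],[[-0.2,-0.1,-0.5],[0,0,-0.2],0],[[-0.75,-0.49,-0.5],[0,0,-0.65],0],[[-0.75,-0.49,-0.5],[0,0,-0.65],0],[[-0.75,-0.49,-0.5],[0,0,-0.65],0],[[-0.75,-0.49,-0.5],[0,0,-0.65],0],[[-0.75,-0.49,-0.5],[0,0,-0.65],0]]'; python3 - <<'E'
from h import *
go([.44,.12,.38],Rt(0,0))
E
```

```text
t: 1.97
ee_pos: [0.3737, 0.4072, 0.3799]
tool_rot: [[-1.0, 0.0, 0.0], [0.0, 1.0, 0.001], [-0.0, 0.001, -1.0]]
ft_force: [0.6, 0.6, -0.2]
width: 0.0854
finger_force: 0.0
pos [0.3737 0.4072 0.3799] shift [-0.221, -0.957, -0.001] turn [0.001, 0.001, -0.0] mm 295.0
```

```bash
python3 -m crank '[[[-0.22,-0.96,0],[0,0,0],0],[[-0.22,-0.96,0],[0,0,0],0],[[-0.22,-0.96,0],[0,0,0],0],[[-0.22,-0.96,0],[0,0,0],0],[[-0.22,-0.96,0],[0,0,0],0],[[-0.22,-0.96,0],[0,0,0],0],[[-0.22,-0.96,0],[0,0,0],0],[[-0.22,-0.96,0],[0,0,0],0]]'; python3 - <<'E'
from h import *
go([.47,-.16,.33],Rt(35,.035))
E
```

```text
t: 2.63
ee_pos: [0.4404, 0.1117, 0.38]
tool_rot: [[-1.0, 0.014, 0.002], [0.014, 1.0, -0.002], [-0.002, -0.002, -1.0]]
ft_force: [0.5, -1.5, -0.5]
width: 0.0857
finger_force: 0.0
pos [0.4404 0.1117 0.38  ] shift [-0.111, -0.904, 0.169] turn [-0.033, -1.162, -0.089] mm 278.0
```

```bash
python3 -m crank '[[[-0.11,-0.9,0.17],[0,-1.16,0.05],0],[[-0.11,-0.9,0.17],[0,-1.16,0.05],0],[[-0.11,-0.9,0.17],[0,-1.16,0.05],0],[[-0.11,-0.9,0.17],[0,-1.16,0.05],0],[[-0.11,-0.9,0.17],[0,-1.16,0.05],0],[[-0.11,-0.9,0.17],[0,-1.16,0.05],0],[[-0.11,-0.9,0.17],[0,-1.16,0.05],0],[[-0.11,-0.9,0.17],[0,-1.16,0.05],0]]'; python3 - <<'E'
from h import *
go([.485,-.212,.31],Rt(35,.035))
p=vision.get_image("wrist");cv2.imwrite("pics/w1.png",p["image"][:,:,::-1])
E
```

```text
pos [0.4404 0.1117 0.38  ] shift [-0.163, -1.076, 0.236] turn [-0.033, -1.162, -0.089] mm 334.0out of range
```

View pics/w1.png

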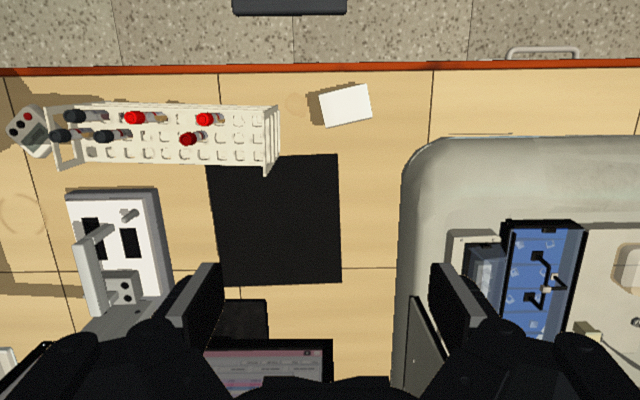

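The wrist view shows the stand and plate at left (115,240), the mat (275,220) and the rack (165,135). The call was refused because a turn exceeded 1, so I'll split it.

```bash
python3 -m crank '[[[-0.11,-0.9,0.17],[0,-0.6,-0.05],0],[[-0.11,-0.9,0.17],[0,-0.6,-0.05],0],[[-0.11,-0.9,0.17],[0,-0.6,-0.05],0],[[-0.11,-0.9,0.17],[0,-0.6,-0.05],0],[[-0.11,-0.9,0.17],[0,-0.6,-0.05],0],[[-0.11,-0.9,0.17],[0,-0.6,-0.05],0],[[-0.11,-0.9,0.17],[0,-0.6,-0.05],0],[[-0.11,-0.9,0.17],[0,-0.6,-0.05],0]]'; python3 - <<'E'
from h import *
go([.485,-.212,.31],Rt(35,.035))
E
```

```text
t: 3.35
ee_pos: [0.4709, -0.1546, 0.3279]
tool_rot: [[-0.951, -0.016, 0.309], [-0.017, 1.0, 0.001], [-0.309, -0.004, -0.951]]
ft_force: [-0.0, 1.1, 0.1]
width: 0.0856
finger_force: 0.0
pos [ 0.4709 -0.1546  0.3279] shift [-0.023, -0.192, 0.071] turn [-0.023, -0.567, -0.029] mm 62.0
```

```bash
python3 -m crank '[[[-0.02,-0.19,0.07],[-0.02,-0.57,-0.03],0],[[-0.02,-0.19,0.07],[-0.02,-0.57,-0.03],0],[[-0.02,-0.19,0.07],[-0.02,-0.57,-0.03],0],[[-0.02,-0.19,0.07],[-0.02,-0.57,-0.03],0],[[-0.02,-0.19,0.07],[-0.02,-0.57,-0.03],0]]'; python3 - <<'E'
from h import *
go([.6435,-.2072,.084],Rt(35,.035))
s=status.observe();p=vision.get_image("wrist")
im=p["image"][:,:,::-1].copy()
T=np.array(p["tool_from_camera"]);A=np.array(s["tool_rot"]);t=np.array(s["ee_pos"])
Rc=A@T[:3,:3];c=A@T[:3,3]+t
q={"rvec":cv2.Rodrigues(Rc.T)[0],"tvec":-Rc.T@c,"camera_matrix":p["camera_matrix"]}
cv2.imwrite("pics/w2.png",im)
np.savez("w2.npz",**{k:np.array(v) for k,v in q.items()})
L=[(-80,55,40),(-80,-55,40),(-60,41,70),(-45,8,112),(-45,-8,112),(65,8,112),(65,-8,112),(60,-41,70)]
y=.035;R=Ro.from_euler('z',y).as_matrix()
for a,b in zip(L,proj(q,np.array(L)/1e3@R.T+[.6023,-.2087,0])):
    print(a,b.round(1)); cv2.circle(im,tuple(int(v) for v in b.round()),2,(0,0,255),-1)
cv2.imwrite("pics/w2o.png",im)
E
```

```text
t: 3.77
ee_pos: [0.4854, -0.2042, 0.3107]
tool_rot: [[-0.817, -0.046, 0.574], [-0.038, 0.999, 0.026], [-0.575, -0.0, -0.818]]
ft_force: [-0.3, -0.1, 0.5]
width: 0.0854
finger_force: 0.0
pos [ 0.4854 -0.2042  0.3107] shift [0.004, -0.034, 0.921] turn [0.011, 0.003, 0.017] mm 276.0
(-80, 55, 40) [373.4  28.8]
(-80, -55, 40) [261.8  27.6]
(-60, 41, 70) [359.1  64.4]
(-45, 8, 112) [325.4 104.1]
(-45, -8, 112) [308.4 104. ]
(65, 8, 112) [324.5 178.1]
(65, -8, 112) [311.1 178. ]
(60, -41, 70) [285.4 149.3]
```

View pics/w2o.png

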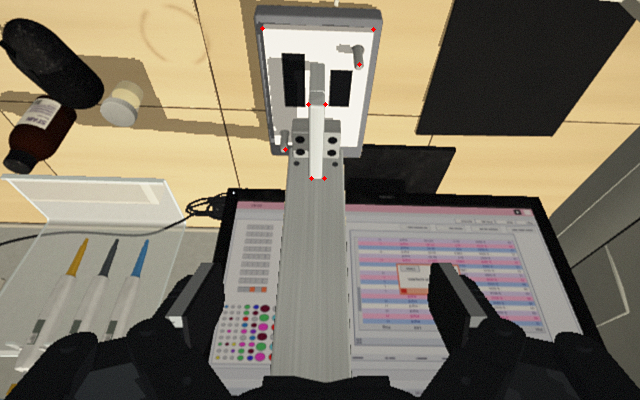

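The projected points land on the plate corners (262,28 and 373,29), the pin tops and the bar ends. I'll zoom in to check the yaw.

```bash
python3 - <<'E'
import cv2
a=cv2.imread("pics/w2.png")[0:190,245:395];cv2.imwrite("pics/w2c.png",cv2.resize(a,None,fx=3.1,fy=3.1,interpolation=2)) 
E
```

```text
(no output)
```

View pics/w2c.png

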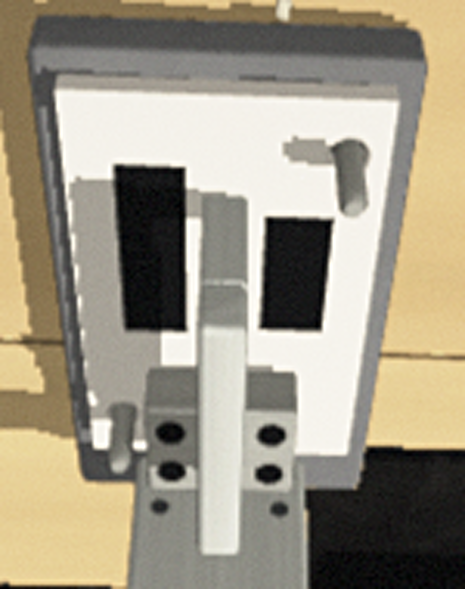

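```bash
python3 - <<'E'
from h import *
from scipy.optimize import least_squares
q=dict(np.load("w2.npz"))
L=np.array([(-80,-55,40),(-80,55,40),(-60,41,70),(-45,-8,112),(-45,8,112),(65,-8,112),(65,8,112),(60,-41,70)])/1e3
O=np.array([(262.7,28.4),(373.7,31.9),(358.5,65.5),(310,104.8),(324.5,105.8),(309.8,178.4),(322.1,178.4),(283.7,149)])
f=lambda v:(proj(q,L@Ro.from_euler('z',v[2]).as_matrix().T+[v[0],v[1],0])-O).ravel()
r=least_squares(f,[.6,-.2,.03],loss="soft_l1",x_scale=[.01,.01,.05]);print(r.x.round(4),r.fun.round(1))
x,y,a=r.x
b=np.array([x,y,0])+Ro.from_euler('z',a).apply([.03,0,.1]);Rg=Rt(35,a);tc=b+.019*Rg[:,2];print(b,tc.round(4))
go(tc-.1*Rg[:,2],Rg);go(tc,Rg)
E
```

```text
[ 0.6037 -0.2096  0.0153] [-0.2 -0.5 -0.  -0.7  0.7  0.9 -1.6  0.2  0.7 -0.4 -0.6  0.2  0.5  0.5
  0.   0.6]
[ 0.63368778 -0.20916977  0.1       ] [ 0.6446 -0.209   0.0844]
pos [ 0.4863 -0.2041  0.3115] shift [0.004, -0.034, 0.589] turn [0.031, 0.005, 0.051] mm 177.0
pos [ 0.4863 -0.2041  0.3115] shift [0.005, -0.04, 0.922] turn [0.031, 0.005, 0.051] mm 277.0
```

```bash
python3 -m crank '[[[0,-0.03,0.1],[0.03,0,0.04],0],[[0,-0.035,0.2],[0.03,0,0.04],0],[[0,-0.035,0.3],[0.03,0,0.04],0],[[0,-0.035,0.4],[0.03,0,0.04],0],[[0,-0.035,0.5],[0.03,0,0.04],0],[[0,-0.035,0.59],[0.03,0,0.04],0],[[0,-0.035,0.59],[0.03,0,0.04],0],[[0,-0.035,0.59],[0.03,0,0.04],0]]'; python3 - <<'E'
from h import *
go([.6446,-.209,.0844],Rt(35,.018))
E
```

```text
t: 4.48
ee_pos: [0.5577, -0.1938, 0.1993]
tool_rot: [[-0.814, -0.014, 0.581], [-0.02, 1.0, -0.003], [-0.581, -0.014, -0.814]]
ft_force: [0.2, 0.8, 0.4]
width: 0.0853
finger_force: 0.0
pos [ 0.5577 -0.1938  0.1993] shift [-0.012, -0.05, 0.48] turn [-0.026, 0.017, 0.01] mm 145.0
```

```bash
python3 -m crank '[[[0,0,0],[0,0,0],0],[[0,0,0],[0,0,0],0]]'; python3 - <<'E'
from h import *
go([.6446,-.209,.0844],Rt(35,.018))
E
```

```text
t: 4.65
ee_pos: [0.5569, -0.1949, 0.2]
tool_rot: [[-0.814, -0.013, 0.581], [-0.019, 1.0, -0.004], [-0.581, -0.014, -0.814]]
ft_force: [0.5, -0.5, -0.4]
width: 0.0854
finger_force: 0.0
pos [ 0.5569 -0.1949  0.2   ] shift [-0.013, -0.045, 0.484] turn [-0.027, 0.017, 0.008] mm 146.0
```

```bash
python3 -m crank '[[[0,-0.045,0.05],[-0.02,0,0],0],[[0,-0.045,0.05],[-0.02,0,0],0],[[0,-0.045,0.05],[-0.02,0,0],0]]'; python3 - <<'E'
from h import *
go([.6446,-.209,.0844],Rt(35,.018)); print(np.round(status.observe()["qpos"],3))
E
```

```text
t: 4.9
ee_pos: [0.5522, -0.2041, 0.2001]
tool_rot: [[-0.813, -0.01, 0.582], [-0.015, 1.0, -0.002], [-0.582, -0.01, -0.813]]
ft_force: [0.7, -0.9, 0.1]
width: 0.0852
finger_force: 0.0
pos [ 0.5522 -0.2041  0.2001] shift [-0.026, -0.015, 0.493] turn [-0.025, 0.02, -0.0] mm 148.0
[-1.301 -0.492  1.454  2.206  0.772  0.465  1.272]
```

```bash
q(){ python3 -c "
from rig import status;import numpy as np
s=status.observe();print('Q',np.round(s['qpos'],3),np.round(s['ee_pos'],3))"; }
python3 -m crank '[[[0,0,-0.1],[0,0,0],0],[[0,0,-0.2],[0,0,0],0],[[0,0,-0.3],[0,0,0],0],[[0,0,-0.4],[0,0,0],0],[[0,0,-0.5],[0,0,0],0],[[0,0,-0.5],[0,0,0],0]]'>/dev/null; q
python3 -m crank '[[[0,0.1,0],[0,0,0],0],[[0,0.2,0],[0,0,0],0],[[0,0.3,0],[0,0,0],0],[[0,0.4,0],[0,0,0],0],[[0,0.4,0],[0,0,0],0]]'>/dev/null; q
python3 -m crank '[[[0,0.1,0],[0,0,0],0],[[0,0.2,0],[0,0,0],0],[[0,0.3,0],[0,0,0],0],[[0,0.4,0],[0,0,0],0],[[0,0.4,0],[0,0,0],0]]'>/dev/null; q
```

```text
Q [-0.621 -0.494  0.816  2.164  0.332  0.719  1.643] [ 0.464 -0.207  0.326]
Q [-0.531 -0.448  0.456  2.254  0.348  0.693  1.343] [ 0.463 -0.077  0.319]
Q [-0.489 -0.38   0.124  2.262  0.391  0.701  1.007] [0.462 0.043 0.319]
```

```bash
cat > st.py <<'E'
import sys
from h import *
s=status.observe();print('Q',np.round(s['qpos'],3),"F",np.round(s['ft_force'],1),"w",round(s["width"],4),"ff",np.round(s["finger_force"],1),"t",s["t"])
a=[float(v) for v in sys.argv[1:]]
go(a[:3],Rt(a[3],a[4]))
E
python3 st.py .59 .03 .18 35 .018
```

```text
Q [-0.489 -0.38   0.124  2.262  0.391  0.701  1.007] F [-0.1 -0.   0.1] w 0.0855 ff 0.0 t 6.2333
pos [0.4617 0.0432 0.3187] shift [-0.078, -0.049, 0.625] turn [-0.012, 0.019, 0.018] mm 189.0
```

```bash
python3 -m crank '[[[0,0,0.1],[0,0,0],0],[[0,0,0.2],[0,0,0],0],[[-0.02,-0.02,0.3],[0,0,0],0],[[-0.04,-0.05,0.4],[0,0,0],0],[[-0.08,-0.05,0.5],[0,0.02,0],0],[[-0.08,-0.05,0.6],[0,0.02,0.02],0],[[-0.08,-0.05,0.62],[0,0.02,0.02],0]]'>/dev/null;python3 st.py .59 -.09 .18 35 .018
```

```text
Q [-0.461  0.085  0.311  2.233  0.288  0.239  1.159] F [-1.3 -0.2 -0.4] w 0.0853 ff 0.0 t 6.8167
pos [0.59   0.0219 0.1773] shift [-0.003, -0.373, -0.006] turn [-0.026, -0.012, -0.015] mm 112.0
```

```bash
python3 -m crank '[[[0,-0.1,0],[0,0.2,0],0],[[0,-0.2,0],[0,0.2,0],0],[[0,-0.3,0],[0,0.2,0],0],[[0,-0.37,0],[0,0.2,0],0],[[0,-0.37,0],[0,0.2,0],0]]'>/dev/null;python3 st.py .6 -.2096 .17 28 .018
```

```text
Q [-0.108  0.117  0.245  2.132 -0.214  0.398  1.87 ] F [-0.1 -0.4  1.4] w 0.0851 ff 0.0 t 7.2333
pos [ 0.5895 -0.0971  0.183 ] shift [-0.011, -0.375, 0.058] turn [-0.032, 0.035, -0.037] mm 114.0
```

```bash
python3 -m crank '[[[0,-0.1,0],[0,0,0],0],[[0,-0.2,0.02],[0,0,0],0],[[0,-0.3,0.04],[0,0,0],0],[[-0.01,-0.37,0.06],[-0.03,0.03,-0.03],0],[[-0.01,-0.37,0.06],[-0.03,0.03,-0.03],0],[[-0.01,-0.37,0.06],[-0.03,0.03,-0.03],0]]'>/dev/null;python3 st.py .6426 -.209 .0832 28 .018
```

```text
Q [ 0.168  0.226  0.204  2.033 -0.501  0.478  2.35 ] F [ 0.1  0.6 -0.3] w 0.0855 ff 0.0 t 7.7333
pos [ 0.6011 -0.2012  0.1679] shift [0.011, -0.03, 0.314] turn [0.009, 0.0, 0.006] mm 95.0
```

```bash
python3 -m crank '[[[0.01,-0.03,0],[0,0,0],0],[[0.01,-0.03,0.05],[0,0,0],0],[[0.01,-0.03,0.1],[0,0,0],0],[[0.01,-0.03,0.15],[0,0,0],0],[[0.01,-0.03,0.15],[0,0,0],0],[[0.01,-0.03,0.15],[0,0,0],0]]'>/dev/null;python3 st.py .6426 -.209 .0832 28 .018
python3 - <<'E'
from h import *
s=status.observe();p=vision.get_image("wrist");im=p["image"][:,:,::-1].copy()
T=np.array(p["tool_from_camera"]);A=np.array(s["tool_rot"]);t=np.array(s["ee_pos"])
Rc=A@T[:3,:3];c=A@T[:3,3]+t
q={"rvec":cv2.Rodrigues(Rc.T)[0],"tvec":-Rc.T@c,"camera_matrix":p["camera_matrix"]}
L=[(-80,55,40),(-80,-55,40),(-60,41,70),(-45,8,112),(-45,-8,112),(30,8,112),(30,-8,112),(65,8,112),(65,-8,112)]
for b in proj(q,np.array(L)/1e3@Ro.from_euler('z',.018).as_matrix().T+[.6037,-.2096,0]): cv2.circle(im,tuple(int(v) for v in b.round()),2,(0,0,255),-1)
cv2.imwrite("pics/w3.png",im)
E
```

```text
Q [ 0.217  0.316  0.151  2.023 -0.592  0.41   2.448] F [-0.2  0.5 -0.2] w 0.0856 ff 0.0 t 8.2333
pos [ 0.6198 -0.2055  0.1262] shift [0.0, -0.014, 0.162] turn [0.017, -0.002, 0.014] mm 49.0
```

View pics/w3.png

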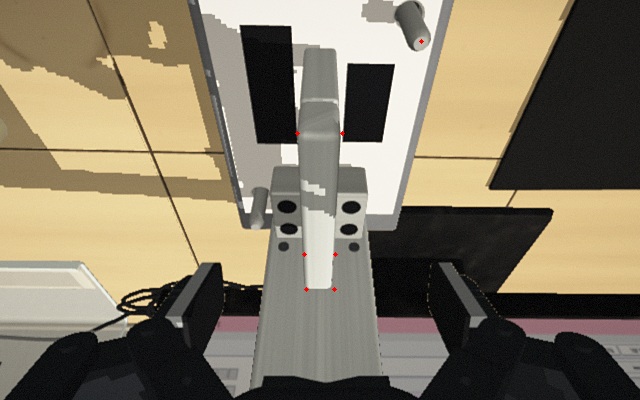

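The projection matches the bar (x≈319, far end at row 290) and the pin (421,41). The bar sits about 4 mm to −y of the finger midline, as computed. Advancing.

```bash
python3 -m crank '[[[0,-0.014,0],[0.01,0,0.01],0],[[0,-0.014,0.04],[0.01,0,0.01],0],[[0,-0.014,0.08],[0.01,0,0.01],0],[[0,-0.014,0.12],[0.01,0,0.01],0],[[0,-0.014,0.16],[0.01,0,0.01],0],[[0,-0.014,0.16],[0.01,0,0.01],0],[[0,-0.014,0.16],[0.01,0,0.01],0]]'>/dev/null;python3 st.py .6426 -.209 .0832 28 .018
```

```text
Q [ 0.26   0.414  0.093  1.999 -0.658  0.335  2.509] F [ 0.4 -0.3  0.8] w 0.0853 ff 0.0 t 8.8667
pos [ 0.6425 -0.2109  0.0826] shift [-0.001, 0.006, -0.002] turn [0.004, -0.003, -0.0] mm 2.0
```

```bash
python3 -m crank '[[[0,0.005,0],[0,0,0],0],[[0,0.005,0],[0,0,0],0.5],[[0,0.005,0],[0,0,0],0.7],[[0,0.005,0],[0,0,0],0.75],[[0,0.005,0],[0,0,0],0.8],[[0,0.005,0],[0,0,0],1],[[0,0.005,0],[0,0,0],1],[[0,0.005,0],[0,0,0],1]]' 80 >/dev/null;python3 st.py .6426 -.209 .0832 28 .018;python3 -m crank '[[[0,0.005,0],[0,0,0],1],[[0,0.005,0],[0,0,0],1],[[0,0.005,0],[0,0,0],1],[[0,0.005,0],[0,0,0],1]]' 80 >/dev/null;python3 st.py .6426 -.209 .0832 28 .018
```

```text
Q [ 0.256  0.41   0.094  2.    -0.658  0.334  2.506] F [-1.4  0.7  2.2] w 0.0151 ff 78.9 t 9.5333
pos [ 0.643  -0.2096  0.0847] shift [0.004, 0.002, 0.004] turn [0.003, 0.002, 0.001] mm 2.0
Q [ 0.253  0.409  0.096  2.001 -0.657  0.331  2.503] F [-1.9 -2.5  2.7] w 0.0147 ff 78.9 t 9.8667
pos [ 0.643  -0.2094  0.0847] shift [0.004, 0.001, 0.004] turn [-0.001, 0.003, -0.001] mm 2.0
```

```bash
python3 -m crank '[[[0,-0.005,0],[0,0,0],1],[[-0.008,-0.005,-0.015],[0,0,0],1],[[-0.016,-0.005,-0.03],[0,0,0],1],[[-0.016,-0.005,-0.03],[0,0,0],1]]' >/dev/null;python3 st.py .643 -.2094 .142 28 .018
```

```text
Q [ 0.237  0.395  0.116  1.996 -0.639  0.356  2.483] F [ 0.1  0.  -5.5] w 0.0149 ff 78.8 t 10.2
pos [ 0.6422 -0.2087  0.094 ] shift [-0.077, -0.002, -0.14] turn [0.006, -0.002, 0.002] mm 48.0
```

```bash
python3 -m crank '[[[-0.013,0,-0.023],[0,0,0],1],[[-0.026,0,-0.047],[0,0,0],1],[[-0.039,0,-0.07],[0,0,0],1],[[-0.052,0,-0.094],[0,0,0],1],[[-0.065,0,-0.117],[0,0,0],1],[[-0.077,0,-0.14],[0,0,0],1],[[-0.077,0,-0.14],[0,0,0],1]]' >/dev/null;python3 st.py .643 -.2094 .142 28 .018
python3 - <<'E'
from h import *
p=vision.get_image("scene");cv2.imwrite("pics/s4.png",cv2.resize(p["image"][130:330,270:490,::-1],None,fx=2.7,fy=2.7,interpolation=2))
E
```

```text
Q [ 0.167  0.328  0.2    1.96  -0.553  0.451  2.383] F [ 1.5 -0.5 -5.8] w 0.015 ff 79.0 t 10.7833
pos [ 0.6449 -0.2104  0.1453] shift [0.011, 0.003, 0.007] turn [-0.0, 0.009, 0.002] mm 4.0
```

View pics/s4.png

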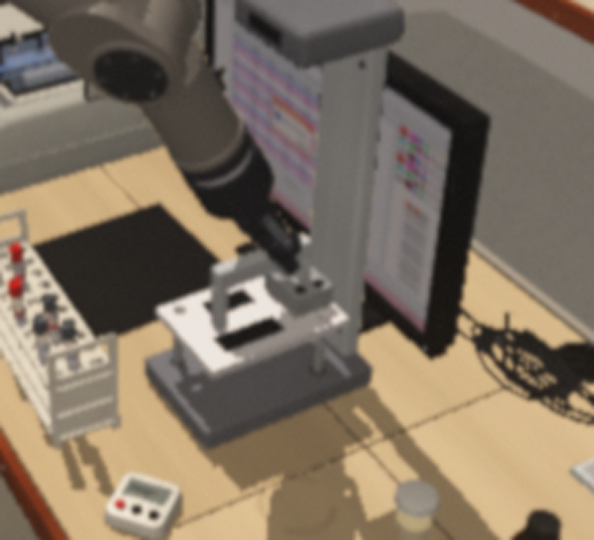

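Grasp held: the plate (250,310 in the crop) hangs level and clear of both pins. The next step is a small move back, then sideways to the mat.

```bash
python3 -m crank '[[[0.02,0,-0.01],[0,0,0],1],[[0.04,0.01,-0.02],[0,0,0],1],[[0.05,0.04,-0.03],[0,0,0],1],[[0.05,0.09,-0.03],[0,0,0],1],[[0.05,0.15,-0.03],[0,0,0],1],[[0.05,0.21,-0.03],[0,0,0],1],[[0.05,0.27,-0.03],[0,0,0],1],[[0.05,0.33,-0.03],[0,0,0],1]]' >/dev/null;python3 st.py .624 .0315 .145 28 .018
```

```text
Q [-0.079  0.249  0.261  2.078 -0.422  0.37   2.108] F [ 0.1 -0.4 -7.3] w 0.0149 ff 78.9 t 11.5
pos [ 0.6228 -0.1093  0.1428] shift [-0.014, 0.469, 0.0] turn [0.005, -0.002, -0.001] mm 141.0
```

```bash
python3 -m crank '[[[0,0.06,0],[0,0,0],1],[[0,0.12,0],[0,0,0],1],[[0,0.19,0],[0,0,0],1],[[0,0.26,0],[0,0,0],1],[[0,0.33,0],[0,0,0],1],[[-0.01,0.4,0],[0,0,0],1],[[-0.01,0.45,0],[0,0,0],1],[[-0.01,0.47,0],[0,0,0],1]]' >/dev/null; python3 -m crank '[[[0,0,0],[0,0,0],1],[[0,0,0],[0,0,0],1]]' >/dev/null;python3 st.py .624 .0315 .0613 28 .018
```

```text
Q [-0.538  0.239  0.444  2.107 -0.154  0.334  1.591] F [-0.2 -0.8 -6.2] w 0.0149 ff 78.9 t 12.3333
pos [0.6234 0.0297 0.1446] shift [0.128, 0.006, 0.246] turn [0.002, -0.001, 0.001] mm 83.0
```

```bash
python3 -m crank '[[[0.01,0.006,0.02],[0,0,0],1],[[0.02,0.006,0.04],[0,0,0],1],[[0.03,0.006,0.06],[0,0,0],1],[[0.045,0.006,0.08],[0,0,0],1],[[0.055,0.006,0.1],[0,0,0],1],[[0.063,0.006,0.118],[0,0,0],1],[[0.063,0.006,0.118],[0,0,0],1]]' >/dev/null;python3 st.py .624 .0315 .0587 28 .018
python3 - <<'E'
from h import *
p=vision.get_image("top");cv2.imwrite("pics/t5.png",cv2.resize(p["image"][110:260,220:420,::-1],None,fx=4,fy=4,interpolation=2))
E
```

```text
Q [-0.478  0.306  0.377  2.137 -0.225  0.24   1.651] F [-0.9  0.3 -6. ] w 0.0149 ff 78.7 t 12.9167
pos [0.6229 0.0313 0.1027] shift [0.065, 0.001, 0.131] turn [0.001, -0.005, 0.0] mm 44.0
```

View pics/t5.png

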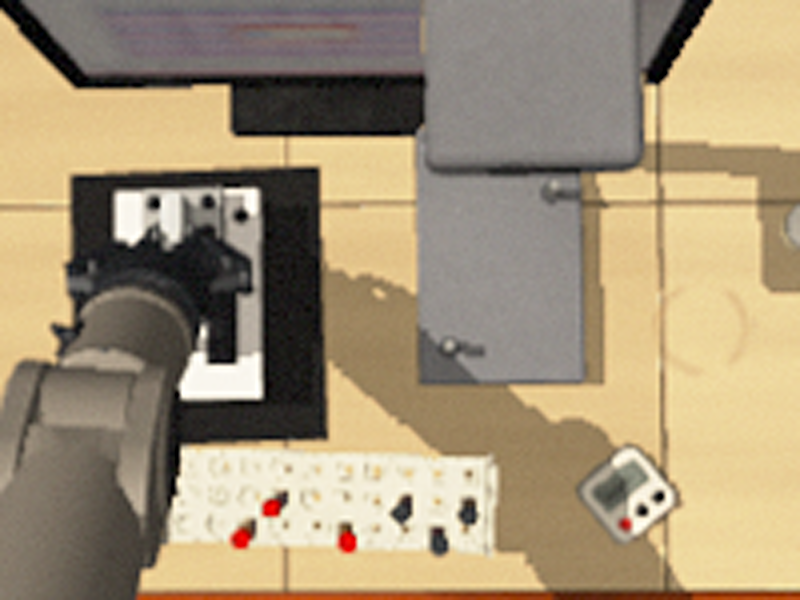

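The plate is over the mat (centre 189,293 in the crop against 199,305 for the mat), so it is a few mm too far ahead at most. Joint 6 is near its limit, so I'll lower in small steps.

```bash
python3 -m crank '[[[0.006,0,0.011],[0,0,0],1],[[0.012,0,0.022],[0,0,0],1],[[0.018,0,0.033],[0,0,0],1],[[0.024,0,0.044],[0,0,0],1],[[0.024,0,0.044],[0,0,0],1]]' >/dev/null;python3 st.py .622 .0315 .0587 28 .018
```

```text
Q [-0.63   0.361  0.562  2.15  -0.606  0.231  2.006] F [-1.6  0.2 -6.1] w 0.0147 ff 78.9 t 13.3833
pos [0.6238 0.0321 0.0893] shift [0.053, -0.002, 0.087] turn [0.001, 0.0, 0.002] mm 31.0
```

```bash
python3 -m crank '[[[0.006,0,0.011],[0,0,0],1],[[0.012,0,0.022],[0,0,0],1],[[0.018,0,0.033],[0,0,0],1],[[0.026,0,0.044],[0,0,0],1],[[0.026,0,0.044],[0,0,0],1]]' >/dev/null;python3 st.py .622 .0315 .0587 28 .018
```

```text
Q [-0.684  0.41   0.634  2.161 -0.882  0.23   2.264] F [-1.1  0.4 -6.9] w 0.0149 ff 78.9 t 13.8
pos [0.6231 0.0321 0.0741] shift [0.028, -0.002, 0.044] turn [0.002, 0.0, 0.002] mm 15.0
```

```bash
python3 -m crank '[[[0.005,0,0.008],[0,0,0],1],[[0.01,0,0.016],[0,0,0],1],[[0.015,0,0.024],[0,0,0],1],[[0.02,0,0.032],[0,0,0],1],[[0.02,0,0.032],[0,0,0],1]]' >/dev/null;python3 st.py .622 .0315 .0587 28 .018
```

```text
Q [-0.698  0.439  0.655  2.169 -1.044  0.23   2.415] F [-0.7  0.1 -6. ] w 0.0148 ff 78.8 t 14.2167
pos [0.6226 0.032  0.0632] shift [0.009, -0.002, 0.012] turn [0.003, 0.001, 0.001] mm 5.0
```

```bash
python3 -m crank '[[[0.002,0,0.004],[0,0,0],1],[[0.004,0,0.008],[0,0,0],1],[[0.006,0,0.011],[0,0,0],1],[[0.006,0,0.011],[0,0,0],1]]' >/dev/null;python3 st.py .622 .0315 .0587 28 .018
```

```text
Q [-0.7    0.449  0.66   2.171 -1.095  0.231  2.463] F [ 0.4  0.7 -5.9] w 0.0148 ff 78.8 t 14.55
pos [0.6225 0.0317 0.0594] shift [0.003, -0.001, 0.001] turn [0.002, 0.001, 0.0] mm 1.0
```

```bash
python3 -m crank '[[[0.002,0,0.003],[0,0,0],1],[[0.003,0,0.006],[0,0,0],1],[[0.003,0,0.006],[0,0,0],1]]' >/dev/null;python3 st.py .622 .0315 .0587 28 .018
```

```text
Q [-0.701  0.453  0.662  2.171 -1.12   0.23   2.487] F [-3.9  0.2  2.2] w 0.0146 ff 80.3 t 14.8
pos [0.6237 0.0316 0.0587] shift [0.005, -0.0, -0.003] turn [0.003, 0.006, -0.001] mm 2.0
```

```bash
python3 -m crank '[[[0,0,0],[0,0,0],0.75],[[0,0,0],[0,0,0],0.7],[[0,0,0],[0,0,0],0.6],[[0,0,0],[0,0,0],0.4],[[0,0,0],[0,0,0],0.3],[[0,0,0],[0,0,0],0.3]]' >/dev/null;python3 st.py .58 .0315 .15 28 .018
```

```text
Q [-0.701  0.454  0.661  2.172 -1.12   0.23   2.486] F [-0.2  0.2 -0.2] w 0.06 ff 0.0 t 15.3
pos [0.6228 0.0316 0.0576] shift [-0.019, 0.002, -0.339] turn [0.002, 0.002, 0.0] mm 102.0
```

```bash
python3 -m crank '[[[0,0,-0.04],[0,0,0],0.3],[[0,0,-0.1],[0,0,0],0.3],[[0,0,-0.18],[0,0,0],0.3],[[0,0,-0.26],[0,0,0],0.3],[[0,0,-0.34],[0,0,0],0.3],[[0,0,-0.42],[0,0,0],0.3],[[0,0,-0.42],[0,0,0],0.3],[[0,0,-0.42],[0,0,0],0.3]]' >/dev/null;python3 st.py .54 .0315 .25 28 .018
python3 - <<'E'
from h import *
s=status.observe();p=vision.get_image("wrist");im=p["image"][:,:,::-1].copy()
T=np.array(p["tool_from_camera"]);A=np.array(s["tool_rot"]);t=np.array(s["ee_pos"])
Rc=A@T[:3,:3];c=A@T[:3,3]+t
q={"rvec":cv2.Rodrigues(Rc.T)[0],"tvec":-Rc.T@c,"camera_matrix":p["camera_matrix"]}
L=[(-80,55,14),(-80,-55,14),(-45,8,86),(-45,-8,86),(65,8,86),(65,-8,86)]
for b in proj(q,np.array(L)/1e3@Ro.from_euler('z',.018).as_matrix().T+[.5835,.031,0]): cv2.circle(im,tuple(int(v) for v in b.round()),2,(0,0,255),-1)
M=[(-110,-100,4),(-110,100,4),(110,100,4),(110,-100,4)]
for b in proj(q,np.array(M)/1e3@Ro.from_euler('z',.02).as_matrix().T+[.584,.031,0]): cv2.circle(im,tuple(int(v) for v in b.round()),3,(0,255,0),-1)
sc=cv2.resize(vision.get_image("scene")["image"][150:350,210:470,::-1],(520,400),interpolation=2)
cv2.imwrite("pics/w6.png",np.hstack([cv2.resize(im,(440,275)),np.zeros((275,4,3),np.uint8),sc[60:335,150:505]]))
E
```

```text
Q [-1.363  0.29   1.368  2.221 -0.659  0.434  2.062] F [ 0.4  0.4 -0.4] w 0.0597 ff 0.0 t 15.9667
pos [0.5636 0.0324 0.1695] shift [-0.057, -0.001, -0.274] turn [0.007, 0.005, 0.005] mm 84.0
```

View pics/w6.png

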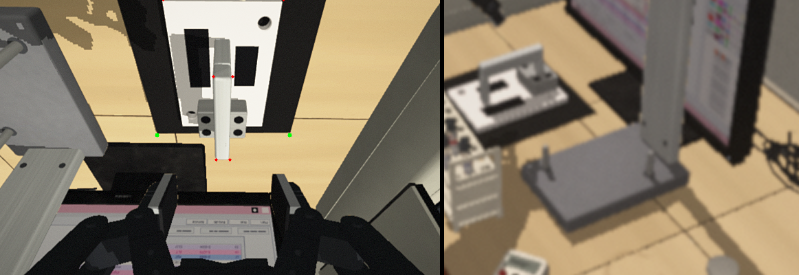

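The plate lies flat on the mat, with the bar end at (223,160) as predicted and the mat's far corners at (155,132) and (293,133), so it is well centred. The gripper is clear and reads no force.

```bash
python3 -c "
from rig import order
print(order.sign_off())"
```

```text
the job is handed in; nothing more can be done
None
```

The nest plate was lifted level off both pins and set down flat in the middle of the mat, to within a few mm. It is released with the gripper clear, and the job was handed in at about 16 s; no verdict came back.

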